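# Oil and set the spindle nut in the bench vice

### The job

Take the oil brush out of its wooden stand, dip its tip into the open oil pot, dab it on the end of the threaded stud that sticks up through the brass knurled nut on the vice, and put the brush back in its stand, tip down. Then screw the nut down clockwise (seen from above) until it bottoms out, back it off a quarter turn, and finish while still holding the nut there, gripped and not let go. Do not tip the pot over, and leave the bottle, the screwdriver and the wood block where they are.

Things in the scene. Friction and masses are not known exactly. Their poses are not given: they have to be found in the camera images.
- nut_turn (a joint): angle of the brass knurled nut on its thread, rad: 0 = bottomed out on its washer (hard stop), positive = unscrewed, i.e. turned counter-clockwise seen from above; clockwise closes it (right-hand thread). It cannot come off. It starts about a third to under half a turn up (2.0 to 2.7 rad). Turning it takes only about 0.06 N m and it stays where it is left; at the stop a round grip simply slips on it
- nut_grip (a point): centre of the brass knurled nut, half-way up: round, axis upright, 46 mm diameter, 30 mm high, one white radial line on its top face; it sits on a threaded stud on the spindle clamped in the red bench vice. It moves up or down 5 mm per turn; bottomed out, its underside is 158 mm above the bench. x axis = along the white line, z = up
- nut: the same brass nut; origin at the centre of its underside. Below it are only a 36 mm washer 8 mm thick and the 32 mm round spindle, down to the vice jaws, whose tops are 127 mm above the bench, so fingers may reach about 20 mm below the nut
- stud_end (a point): centre of the flat top end of the fixed steel stud (20 mm diameter, 202 mm above the bench), sticking out about 12 to 14 mm above the nut's top; turns with the vice, z = up
- vice: red bench vice fixed to the bench (about 300 mm long, jaws 100 mm wide, jaw tops 127 mm high, screw and cross handle on its -x side), holding the spindle upright; origin on the bench under the spindle's axis, x axis away from the vice's handle, z up
- brush_grip (a point): grip point on the oil brush's round blue handle: 14 mm diameter, handle 75 mm long; this point lies 40 mm above the top of the brush's steel collar, 35 mm below the handle's upper end and 104 mm above the tip. z axis = from tip to handle. In the stand the brush stands upright, tip down
- brush_tip (a point): centre of the brush's lower end (black, 9 mm diameter, stiff), 104 mm from the grip point along the brush. The brush is 139 mm long; up from the tip: black bristle end 24 mm (11 mm diameter), steel ferrule 34 mm (12 mm diameter), steel collar 6 mm thick (28 mm diameter), blue handle. It weighs about 50 g
- brush: the oil brush; origin at the tip, z axis towards the handle
- stand: wooden block 70 x 70 x 75 mm high, fixed, with one upright hole, 19 mm diameter, right through its middle; the brush hangs in it on its collar, with its tip 17 mm above the bench; origin at the centre of its underside
- stand_hole0 (a point): centre of the mouth of the stand's hole, on the block's top face, 75 mm above the bench
- pot: loose aluminium oil pot: open round cup, rim 68 mm outside diameter, narrower at the foot, 50 mm high, wall 3 mm, 0.3 kg; origin at the centre of its underside
- pot_rim (a point): centre of the pot's open mouth, level with the rim, 50 mm above the bench
- bottle: closed amber bottle with black cap, 60 mm diameter, 130 mm high; bystander; origin at the centre of its underside
- driver: screwdriver with wooden handle lying on the bench, 200 mm long along its x axis; bystander
- block: loose wood block 50 x 90 x 40 mm; bystander; origin at the centre of its underside
Mind the look-alikes: they are no part of the job. What is meant by the stand is not black or red, and is the larger of those in its own colour.

How it is judged:
By the outcome, as a careful person would: the job done as asked, in the order asked, and still so for the second after the job is handed in, while the arm keeps its last pose, push and grip.
It also fails if it takes over 69 s, if anything falls off the work surface, if the arm or the gripper's body presses on something with over 40 N, if the wrist force passes 120 N, or if a joint passes its speed limit or range.

### The arm

A 6-joint arm with a two-finger parallel gripper is mounted at the origin on the work surface. World frame = base frame: x ahead of the robot, y to its left, z up, the work surface at z = 0. Lengths are in mm, angles in rad, forces in N, time in s.
With the tool pointing down it reaches from about 325 to 850 mm from the base axis. Payload 4.4 kg.
Tool frame: the origin (TCP) lies at the very end of the fingers, on their centre line; the grasp point (between the pads) lies 19 mm behind it; y points along the fingers, x is the direction in which the jaws open and shut, and the axes are right-handed (so a half turn about y gives the same grasp; the last joint's range is limited). The gripper opens to 94 mm and grips with 3 to 60 N. Pads are 16 mm wide; open, the fingers measure 119 mm over their backs; the gripper's body (75 mm by 177 mm) begins 78 mm behind the grasp point.
Start: joints at [-1.286, 0.207, 1.542, -0, 1.393, -0.15], TCP at [242.195, -521.506, 205.447] pointing down, gripper open.
Joint ranges: [-2.73, 2.73], [-0.86, 2.22], [0.23, 2.46], [-1.11, 4.25], [0.08, 2.63], [-2.82, 2.82]. Speed limits (rad/s): [2.79, 2.79, 3.14, 3.14, 3.14, 3.14].

### API

Orientations are given as a unit quaternion [w, x, y, z].
In Python, from workcell import r, viewer gives the robot as it stands. The module is installed in compiled form; this text tells all that it offers. Calls block until the motion is done:
- r.move_to(position, orientation): joint-space move of the TCP to a pose.
- r.move_straight(position, attitude=None, v=150): straight line of the TCP; attitude=None keeps the orientation; v is the mean speed in mm/s.
- r.movej(angles): joint-space move.
- r.open_gripper() and r.close_gripper(): open the fingers fully, or close them until they stop; the grip force is fixed at half the most.
- r.hold(seconds).
- r.ik(position, orientation): joint angles nearest the present ones, or None.
- r.observe(): the state.
- viewer.read_camera(name): name is "side" or "top" or "wrist"; returns a dict with "color" (384x512x3 uint8, red, green, blue), "fx", "fy", "cx", "cy" (pixels), "camera_from_world" (4x4, takes a point from world to camera coordinates); the wrist camera has in their place "hand_eye" (4x4, takes a point from camera to tool coordinates, whose origin is the TCP and whose axes are the tool frame's). Camera axes: x right, y up, looking along -z (the intrinsics and any distortion apply to the point x, -y, -z); pixel columns grow to the right and rows downward; lengths in mm; the calibration is good to about 2 mm. The wrist camera is an equidistant fisheye: a pixel r from the principal point sees the ray r / f radians off the axis. A picture is of the moment at which its call begins: read the wrist's pose just before it. There is no depth.
A pose or a line that the arm cannot do raises r.MotionError and nothing moves.
- r.job_done(): hands the job in, once; it reports no verdict.
Trained networks look in a picture, given as the dict that the camera call returned (one of the last four; its "shot" number tells which), for a name from the list of things; names that differ only in an ending like _2 or _b are one class to them, and where a whole thing is asked for, a point or a joint stands for the part that bears it (a point fixed in the world has none). Each returns a list of dicts, best first, with "p" (0 to 1); they miss things now and then, are a little off and sometimes report something else, mostly with a low value. They report only what shows in the picture. A call takes as long as a camera call. They do not tell look-alikes from the thing itself.
- viewer.look_for(picture, name): "xy" ([column, row] in pixels, amid what is visible of it).
- viewer.landmark_of(picture, name): "xy" ([column, row] in pixels: a listed point, or the origin of a listed thing).
The state is a dict: "clock": time; "joint_pos": joint angles; "joint_velocities": joint speeds; "effort": joint torques, N m; "ee_pos": TCP position; "eef_rot": TCP orientation; "ft_force": force on the tool from outside, world axes, zero at the start; "moment": the same for the moment, N m; "grip_width": finger opening in mm.
Only numpy, scipy, OpenCV 4.12 (cv2) and the standard library are available. Lean on these libraries where they do the work, as an engineer would, in place of code of your own. Each camera call takes 0.05 s, during which the arm holds its last target.

## Working session

There is one attempt and no reset: what is moved stays moved. The work goes in short steps, each a Python script; the robot and the scene stay as the last script left them, time stands still between calls to the robot, and variables do not carry over. Pictures are saved under pics/ and viewed, and the job is handed in when it is done.

```bash
mkdir -p pics; python3 - <<'E'
from workcell import r, viewer
import cv2,numpy as np
print(r.observe())
for n in ["top","side","wrist"]:
    p=viewer.read_camera(n)
    cv2.imwrite(f"pics/a_{n}.png",p["color"][:,:,::-1])
    print(n,{k:(v.tolist() if hasattr(v,'tolist') else v) for k,v in p.items() if k!="color"})
    for t in ["stand_hole0","brush_grip","pot_rim","stud_end","nut_grip","vice"]:
        if n!="wrist": print(t,[(np.round(d["xy"],1).tolist(),round(d["p"],2)) for d in viewer.landmark_of(p,t)])
E
```

```text
{'clock': 0.0, 'joint_pos': array([-1.28649394e+00,  2.07414724e-01,  1.54296270e+00,  1.35650330e-06,
        1.39353254e+00, -1.50491674e-01]), 'joint_velocities': array([1.85539641e-04, 6.96826762e-05, 3.43948286e-04, 3.40361312e-05,
       1.36546692e-03, 1.04598035e-03]), 'effort': array([ 8.44408587e-04, -3.70877481e+01, -2.81417495e+01,  6.98932190e-02,
        3.61920975e-02, -1.81335299e-04]), 'ee_pos': array([ 241.96310006, -520.69856251,  204.28970153]), 'eef_rot': array([ 0.59661463, -0.59553532,  0.38100303, -0.37977013]), 'ft_force': array([-0.48099507, -0.28009063,  0.97523934]), 'moment': array([-2.31165184e-05,  3.62021190e-02, -2.12397534e-02]), 'grip_width': 94.22954013036292}
top {'fx': 417.9304801324101, 'fy': 417.9304801324101, 'cx': 250.76859373981281, 'cy': 193.05265996245262, 'camera_from_world': [[-0.007834525682876294, -0.9999574265708933, 0.004874961850186496, -22.32833992520884], [0.9983734988138024, -0.007546618917175725, 0.05651022393518905, -569.1335856298577], [-0.05647102862185743, 0.005309763519719826, 0.9983901188101543, -1317.4910598798256], [0.0,
[... 787 characters left out ...]
.5, 272.8], 0.93), ([189.1, 309.8], 0.92), ([252.9, 280.7], 0.78), ([159.4, 271.8], 0.69)]
brush_grip [([205.7, 259.8], 0.42)]
pot_rim [([227.2, 326.4], 0.92)]
stud_end [([265.8, 176.8], 0.67), ([266.8, 182.9], 0.28)]
nut_grip [([264.5, 183.8], 0.62)]
vice [([264.3, 224.7], 0.79)]
wrist {'fx': 297.3186396354542, 'fy': 297.3186396354542, 'cx': 252.35136731159545, 'cy': 189.92281508735954, 'hand_eye': [[0.9999988799555095, -0.0014183882491626248, -0.0004777682483319611, -0.2106813472381175], [-5.439928787437965e-05, 0.2845604336237559, -0.9586581020658909, -179.76549473727627], [0.0014957033268520987, 0.9586570543164188, 0.2845600377440996, 84.48918754257586], [0.0, 0.0, 0.0, 1.0]], 'shot': 3}
```

```bash
python3 - <<'E'
import cv2
for n in ["top","side"]:
    im=cv2.imread(f"pics/a_{n}.png")
    cv2.imwrite(f"pics/a_{n}2.png",cv2.resize(im,(800,600),interpolation=cv2.INTER_CUBIC))
im=cv2.imread("pics/a_top.png");cv2.imwrite("pics/a_topc.png",cv2.resize(im[100:270,90:310],(792,612),interpolation=cv2.INTER_CUBIC)[:600])
E
```

```text
(no output)
```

View pics/a_top2.png

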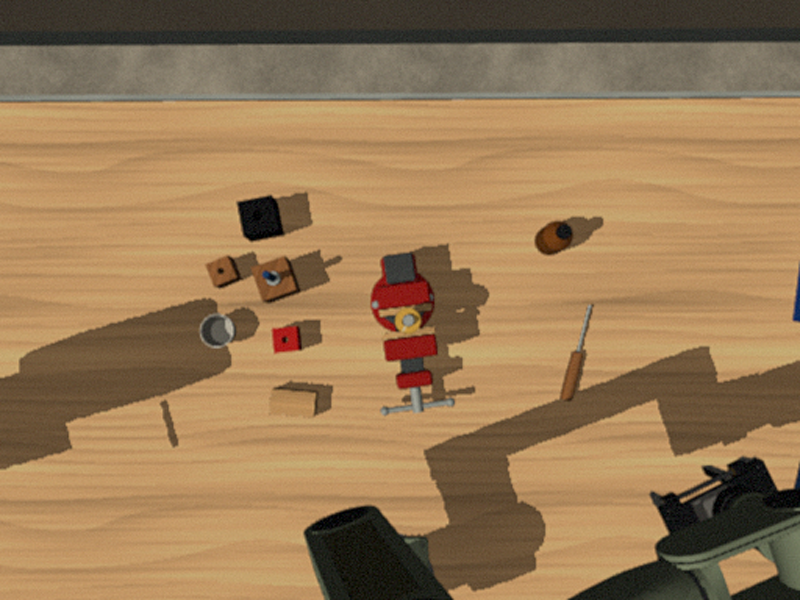

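View pics/a_side2.png

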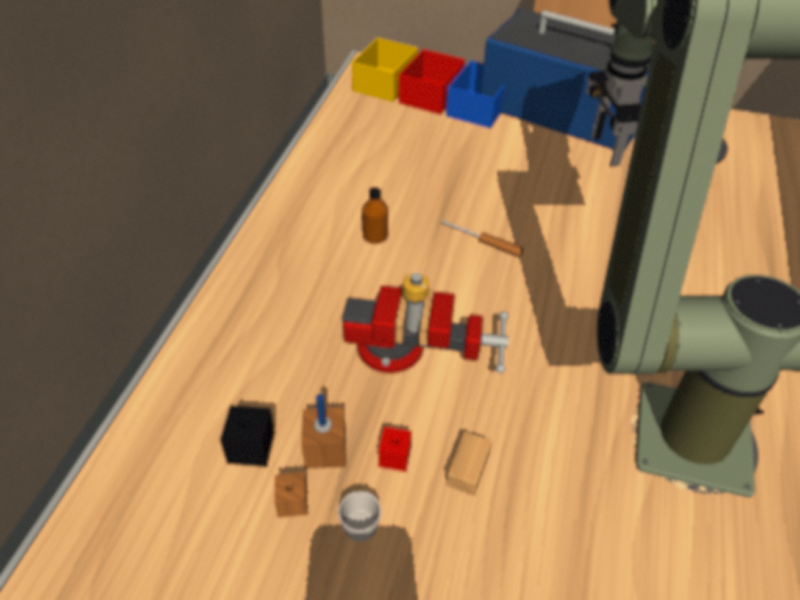

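View pics/a_topc.png

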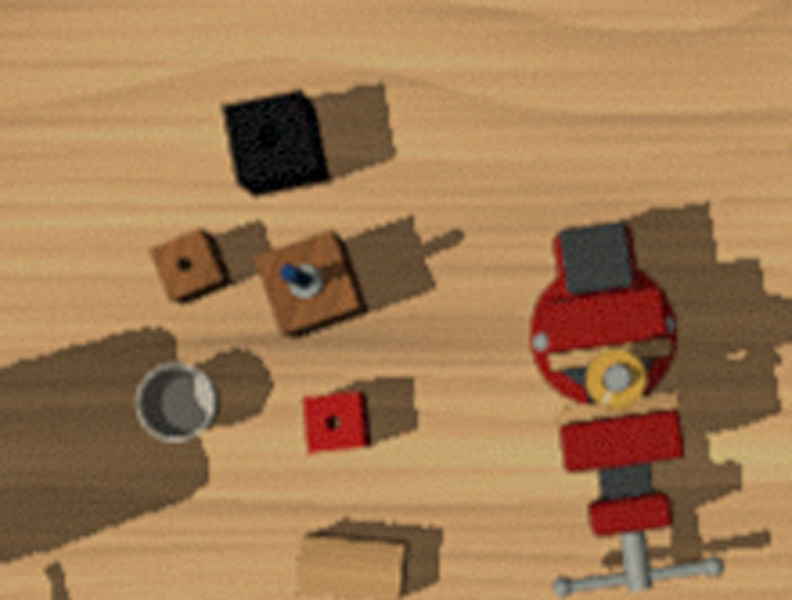

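```bash
cat > h.py <<'E'
from workcell import r, viewer
import cv2,numpy as np
from scipy.spatial.transform import Rotation as R
from scipy.optimize import least_squares
def quat(a):  # tool down, jaw axis at world angle a
    c,s=np.cos(a),np.sin(a)
    M=np.array([[c,0,-s],[s,0,c],[0,-1,0]])
    q=R.from_matrix(M).as_quat(); return [q[3],q[0],q[1],q[2]]
def toolT(o):
    q=o["eef_rot"];T=np.eye(4);T[:3,:3]=R.from_quat([q[1],q[2],q[3],q[0]]).as_matrix();T[:3,3]=o["ee_pos"];return T
def ray(p,xy,T=None):
    u=(xy[0]-p["cx"])/p["fx"];v=(xy[1]-p["cy"])/p["fy"]
    if "hand_eye" in p:
        th=np.hypot(u,v);k=np.sin(th)/th if th>0 else 1
        d=np.array([u*k,-v*k,-np.cos(th)]);M=T@p["hand_eye"]
    else:
        d=np.array([u,-v,-1.]);M=np.linalg.inv(p["camera_from_world"])
    d=M[:3,:3]@d; return M[:3,3],d/np.linalg.norm(d)
def atz(p,xy,z,T=None):
    c,d=ray(p,xy,T);return c+d*(z-c[2])/d[2]
def proj(p,P,T=None):
    if "hand_eye" in p:
        q=np.linalg.inv(T@p["hand_eye"])@np.r_[P,1]
        th=np.arctan2(np.hypot(q[0],q[1]),-q[2]);ph=np.hypot(q[0],q[1])+1e-9
        return np.array([p["cx"]+p["fx"]*th*q[0]/ph,p["cy"]-p["fy"]*th*q[1]/ph])
    q=p["camera_from_world"]@np.r_[P,1]
    return np.array([p["cx"]-p["fx"]*q[0]/q[2],p["cy"]+p["fy"]*q[1]/q[2]])
def tri(rays):
    A=np.zeros((3,3));b=np.zeros(3)
    for c,d in rays:
        Q=np.eye(3)-np.outer(d,d);A+=Q;b+=Q@c
    return np.linalg.solve(A,b)
def wrist(name,sc=None):
    T=toolT(r.observe());p=viewer.read_camera("wrist")
    cv2.imwrite(f"pics/{name}.png",cv2.resize(p["color"][:,:,::-1],(800,600),interpolation=cv2.INTER_CUBIC))
    return p,T
def st(tag=""):
    o=r.observe();print(tag,"t",round(o["clock"],2),"p",np.round(o["ee_pos"],1),"F",np.round(o["ft_force"],1),"M",np.round(o["moment"],2),"w",round(o["grip_width"],1),"j6",round(o["joint_pos"][5],3));return o
E
python3 - <<'E'
from h import *
pt=viewer.read_camera("top");ps=viewer.read_camera("side")
obs={"stand_hole0":((173.9,177),(205.5,272.5),75),"brush_grip":((173.5,177.1),(205.7,259.8),121),"pot_rim":((136.8,209.5),(227.2,326.4),50),"stud_end":((259,203.7),(265.8,176.8),202)}
for k,(a,b,z) in obs.items():
    print(k,"tri",tri([ray(pt,a),ray(ps,b)]).round(1),"top",atz(pt,a,z).round(1),"side",atz(ps,b,z).round(1))
T=toolT(r.observe());print(T.round(2))
for a in (0,np.pi/2,np.pi,-np.pi/2):
  for P in ([595,-8,300],[655,170,300]): print(a,P,r.ik(P,quat(a)))
E
```

```text
stand_hole0 tri [616.  207.7  76. ] top [616.5 208.   75. ] side [616.  207.1  75. ]
brush_grip tri [612.9 200.8 123.7] top [611.8 200.9 121. ] side [615.2 199.3 121. ]
pot_rim tri [518.7 325.6  55.6] top [518.7 327.   50. ] side [520.  322.9  50. ]
stud_end tri [527.7 -48.2 206.2] top [529.  -48.1 202. ] side [527.4 -52.6 202. ]
[[ 4.2000e-01  0.0000e+00  9.1000e-01  2.4220e+02]
 [-9.1000e-01 -0.0000e+00  4.2000e-01 -5.2151e+02]
 [ 0.0000e+00 -1.0000e+00  0.0000e+00  2.0547e+02]
 [ 0.0000e+00  0.0000e+00  0.0000e+00  1.0000e+00]]
0 [595, -8, 300] [-1.58816912e-01  1.94502433e-01  1.36267104e+00 -4.44089210e-16
  1.58441918e+00 -1.58816912e-01]
0 [655, 170, 300] [ 1.26209371e-01  3.75508482e-01  1.13566165e+00 -4.44089210e-16
  1.63042253e+00  1.26209371e-01]
1.5707963267948966 [595, -8, 300] [-1.58816912e-01  1.94502433e-01  1.36267104e+00 -4.44089210e-16
  1.58441918e+00 -1.72961324e+00]
1.5707963267948966 [655, 170, 300] [ 1.26209371e-01  3.75508482e-01  1.13566165e+00 -4.44089210e-16
  1.63042253e+00 -1.44458696e+00]
3.141592653589793 [595, -8, 300] None
3.141592653589793 [655, 170, 300] None
-1.5707963267948966 [595, -8, 300] [-1.58816912e-01  1.94502433e-01  1.36267104e+00 -4.44089210e-16
  1.58441918e+00  1.41197941e+00]
-1.5707963267948966 [655, 170, 300] [ 1.26209371e-01  3.75508482e-01  1.13566165e+00 -4.44089210e-16
  1.63042253e+00  1.69700570e+00]
```

```bash
python3 - <<'E'
from h import *
r.move_straight([242,-521,330],v=250)
r.move_to([528,-110,340],quat(0.0));st()
p,T=wrist("w_vice")
for t in ["stud_end","nut_grip","nut","vice"]: print(t,[(np.round(d["xy"],1).tolist(),round(d["p"],2)) for d in viewer.landmark_of(p,t)])
r.move_to([612,140,320],quat(0.0));st()
p,T=wrist("w_st")
for t,z in [("stand_hole0",75),("brush_grip",121),("brush_tip",17),("pot_rim",50)]: print(t,[(np.round(d["xy"],1).tolist(),round(d["p"],2),atz(p,d["xy"],z,T).round(1)) for d in viewer.landmark_of(p,t)])
E
```

```text
t 3.32 p [ 527.8 -110.9  339.8] F [0.4 0.1 0. ] M [-0.02 -0.1  -0.01] w 94.0 j6 -0.366
stud_end [([253.3, 130.5], 0.83)]
nut_grip [([255.6, 126.9], 0.98)]
nut [([251.5, 124.9], 0.87)]
vice [([249.7, 115.8], 0.75)]
 t 4.6 p [612.1 138.9 320.2] F [ 0.6  0.1 -0.2] M [-0.03 -0.05  0.05] w 94.0 j6 0.087
stand_hole0 [([258.2, 116.4], 0.9, array([621.6, 205.1,  75. ])), ([269.0, 42.7], 0.88, array([636.6, 311.9,  75. ])), ([175.5, 127.5], 0.88, array([501.5, 191.1,  75. ])), ([340.1, 97.4], 0.79, array([740.2, 236.2,  75. ])), ([285.2, 357.8], 0.27, array([ 681.7, -266.9,   75. ]))]
brush_grip [([248.3, 113.2], 0.51, array([608.2, 211.1, 121. ]))]
brush_tip []
pot_rim [([189.4, 42.6], 0.91, array([518.5, 320.3,  50. ]))]
```

View pics/w_vice.png

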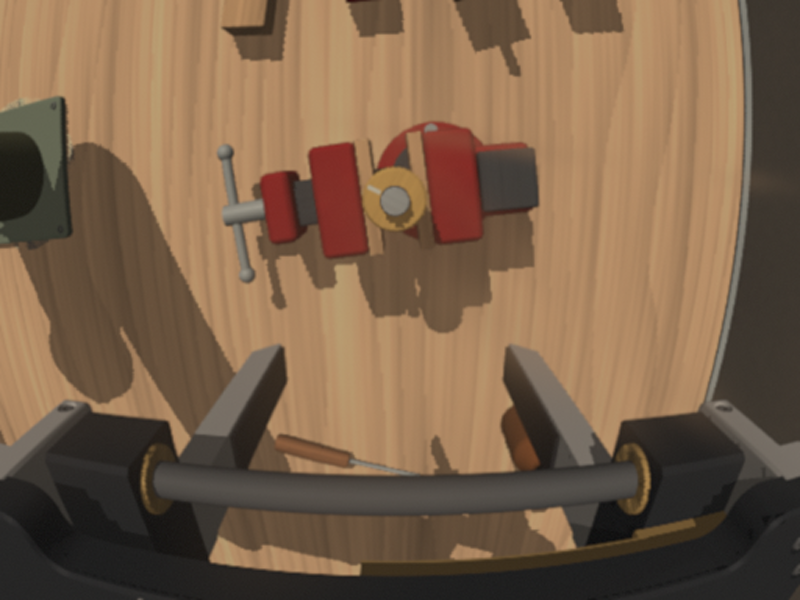

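View pics/w_st.png

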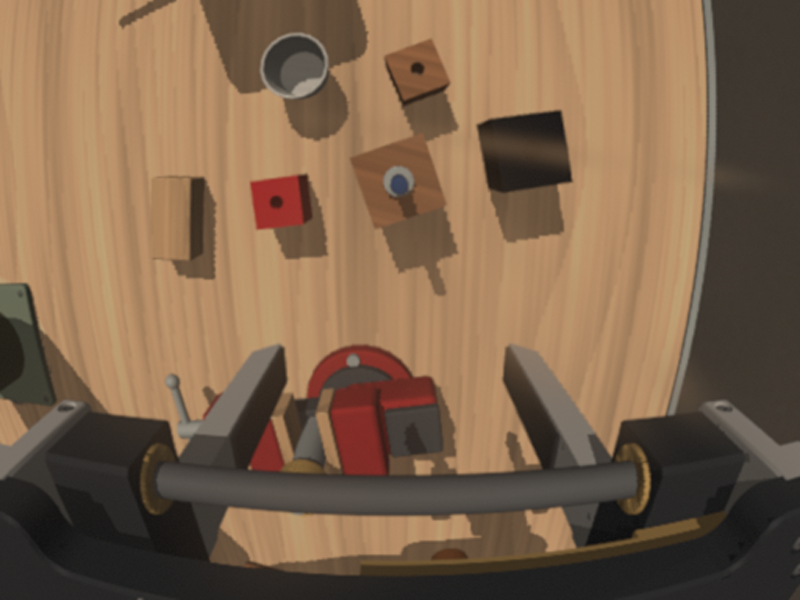

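```bash
python3 - <<'E'
from h import *
p,T=wrist("w_st2")
c=p["color"];
for n,xy,z in [("collar",(254.7,115.2),81),("htop",(256,119),156),("pot",(188.5,42.2),50)]: print(n,atz(p,xy,z,T).round(1))
cv2.imwrite("pics/w_stc.png",cv2.resize(c[70:150,210:310,::-1],(800,640),interpolation=cv2.INTER_CUBIC)[:600])
r.move_to([528,-110,330],quat(0.0));p,T=wrist("w_v2")
c=p["color"];cv2.imwrite("pics/w_v2c.png",cv2.resize(c[85:165,210:300,::-1],(675,600),interpolation=cv2.INTER_CUBIC))
print(proj(p,[528,-49,202],T));np.save("T.npy",T);st()
E
```

```text
collar [616.8 206.8  81. ]
htop [617.7 205.2 156. ]
pot [517.5 321.1  50. ]
[250.93210939 126.99659741]
 t 5.98 p [ 528.5 -108.9  330. ] F [ 0.5 -0.8  0.4] M [-0.05 -0.1   0.04] w 93.8 j6 -0.366
```

View pics/w_stc.png

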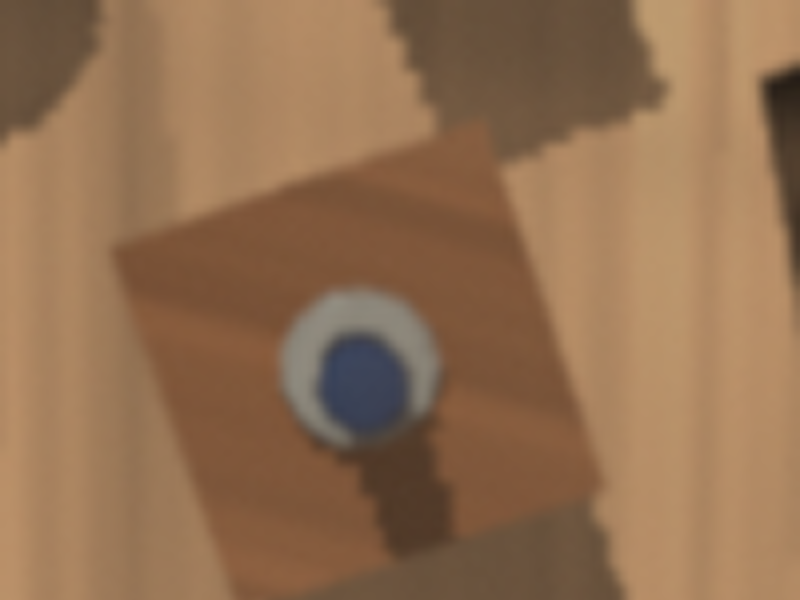

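View pics/w_v2c.png

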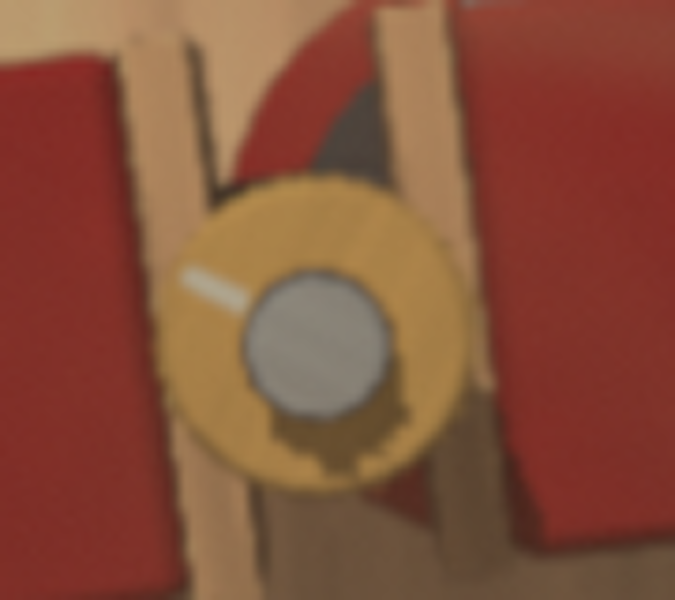

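```bash
python3 - <<'E'
from h import *
T=np.load("T.npy");p=viewer.read_camera("wrist")
s=atz(p,(251.8,130.4),202,T);print("stud",s)
f=lambda x,y:(210+(x+.5)/7.5-.5,85+(y+.5)/7.5-.5)
z=189.5
A=atz(p,f(185,275),z,T);B=atz(p,f(245,305),z,T);C=atz(p,f(315,333),z,T)
print(A,B,C,"line ang",np.degrees(np.arctan2(*(A-B)[1::-1])),"from C",np.degrees(np.arctan2(*((A+B)/2-C)[1::-1])))
r.move_to([616.5,207,260],quat(0.0));st()
r.move_straight([616.5,207,102],v=120);st()
p,T=wrist("w_g")
E
```

```text
stud [528.90179825 -52.54745737 202.        ]
[510.05709936 -43.66871022 189.5       ] [518.62209721 -48.04207324 189.5       ] [528.63522815 -52.0937764  189.5       ] line ang 152.95074488437805 from C 156.4243119135465
 t 7.31 p [616.9 206.  260.5] F [ 1.1 -0.5  0.5] M [-0.06 -0.08  0.01] w 93.8 j6 0.191
 t 8.78 p [617.4 207.2 103.2] F [ 0.2 -0.2 -0.2] M [ 0.01 -0.11  0.01] w 93.8 j6 0.191
```

View pics/w_g.png

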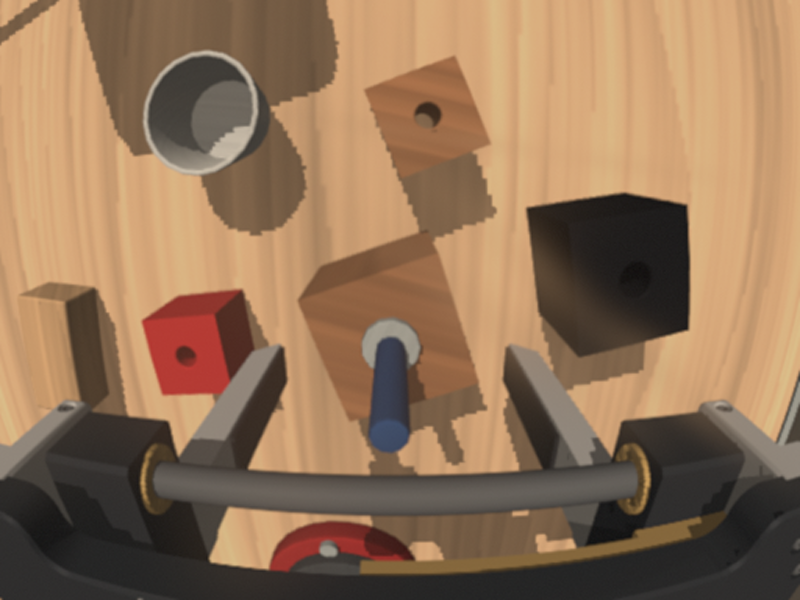

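```bash
python3 - <<'E'
from h import *
o=r.observe();T=toolT(o);p=viewer.read_camera("wrist")
for n,xy,z in [("htop",(390,437),156),("collar",(391,345),81),("pot",(205,112),50),("potfloor",(225,118),3)]: print(n,atz(p,(xy[0]*.64-.2,xy[1]*.64-.2),z,T).round(1))
print(proj(p,T[:3,3]-np.array([0,0,-19]),T)/.64)
E
```

```text
htop [616.9 206.1 156. ]
collar [616.9 207.7  81. ]
pot [520.1 322.1  50. ]
potfloor [514.  323.2   3. ]
[391.43280496 386.2710705 ]
```

```bash
python3 - <<'E'
from h import *
r.close_gripper();o=st("closed")
z0=o["ee_pos"][2]
r.move_straight([616.7,207,225],v=120);st()
p,T=wrist("w_l");np.save("T.npy",T)
ps=viewer.read_camera("side");cv2.imwrite("pics/s_l.png",cv2.resize(ps["color"][150:350,110:340,::-1],(690,600)))
for t in ("brush_tip","brush_grip"):
  for q,TT in ((p,T),(ps,None)): print(t,[(np.round(d["xy"],1).tolist(),round(d["p"],2)) for d in viewer.landmark_of(q,t)])
T=toolT(r.observe())
print("exp tip",proj(p,T[:3,3]-[0,0,85],T),proj(ps,T[:3,3]-[0,0,85]))
E
```

```text
closed t 10.08 p [616.4 207.  101.8] F [ 1.  -0.1  0. ] M [-0.07 -0.01  0.01] w 13.6 j6 0.191
 t 11.26 p [615.9 206.9 223.7] F [ 0.5  0.1 -0.6] M [-0.05 -0.1  -0.05] w 13.5 j6 0.191
brush_tip [([248.5, 195.0], 0.6)]
brush_tip [([296.9, 298.7], 0.74), ([227.9, 328.4], 0.15)]
brush_grip [([251.4, 196.2], 0.66), ([249.5, 247.6], 0.58)]
brush_grip [([199.4, 229.2], 0.67)]
exp tip [251.19465651 195.39754795] [203.72703991 257.80232409]
```

View pics/w_l.png

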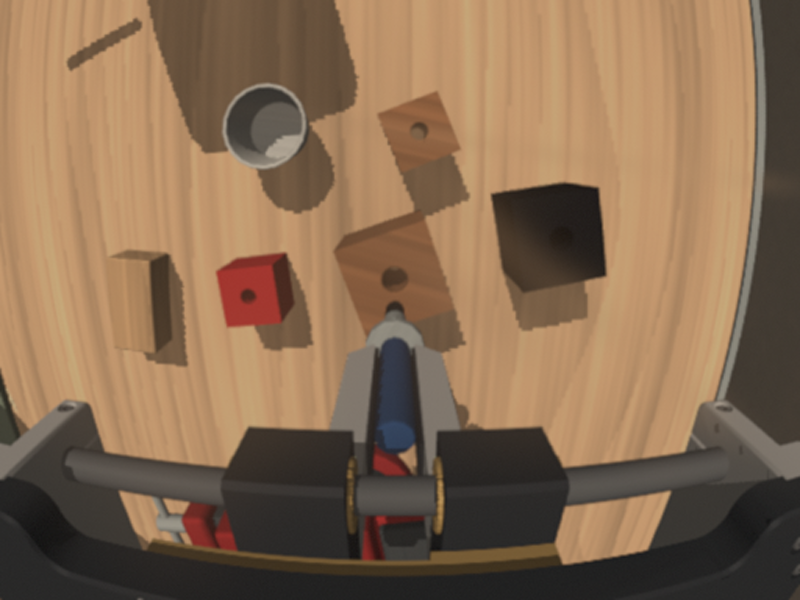

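View pics/s_l.png

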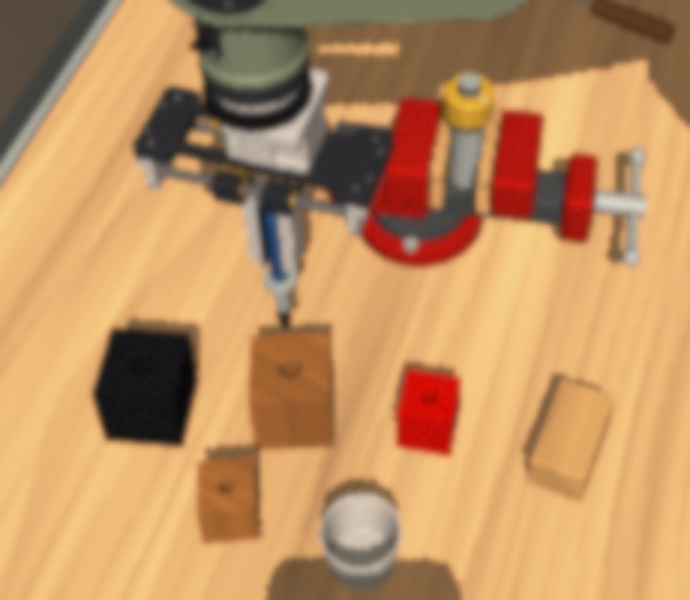

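```bash
python3 - <<'E'
from h import *
T=np.load("T.npy");p=viewer.read_camera("wrist")
print("hole",atz(p,(395*.64-.2,278*.64-.2),75,T),"pot",atz(p,(265*.64-.2,127*.64-.2),50,T))
r.move_to([519.5,322.3,185],quat(0.0));st()
p,T=wrist("w_p")
r.move_straight([519.5,322.3,97],v=90);st("dip")
ps=viewer.read_camera("side");cv2.imwrite("pics/s_p.png",cv2.resize(ps["color"][200:380,130:330,::-1],(660,594)))
r.hold(0.4)
E
```

```text
hole [617.06221012 207.75004927  75.        ] pot [517.32197388 321.44450735  50.        ]
 t 12.28 p [520.5 322.  185.6] F [ 0.2  1.  -0.8] M [-0.04 -0.12 -0.02] w 13.5 j6 0.413
dip t 13.45 p [520.2 322.7  97.9] F [-0.6  0.   0.2] M [ 0.05 -0.03  0.03] w 13.6 j6 0.414
```

View pics/w_p.png

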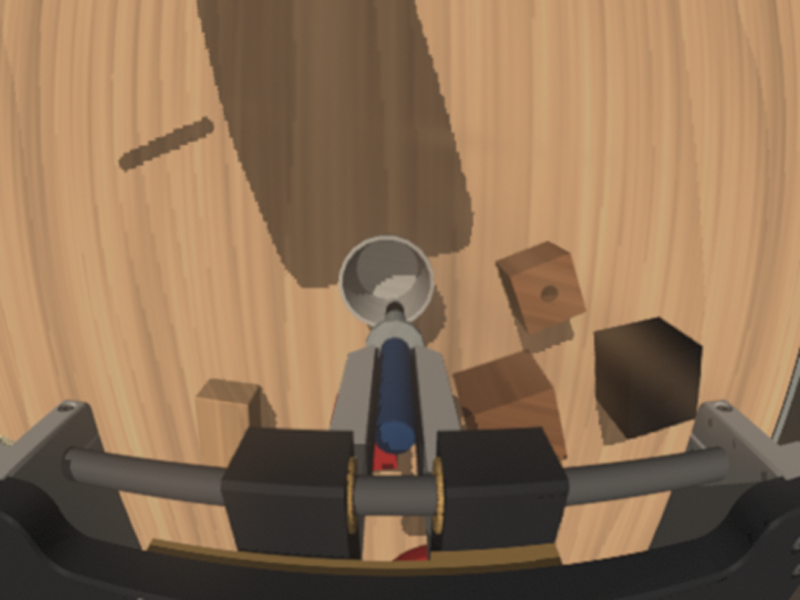

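View pics/s_p.png

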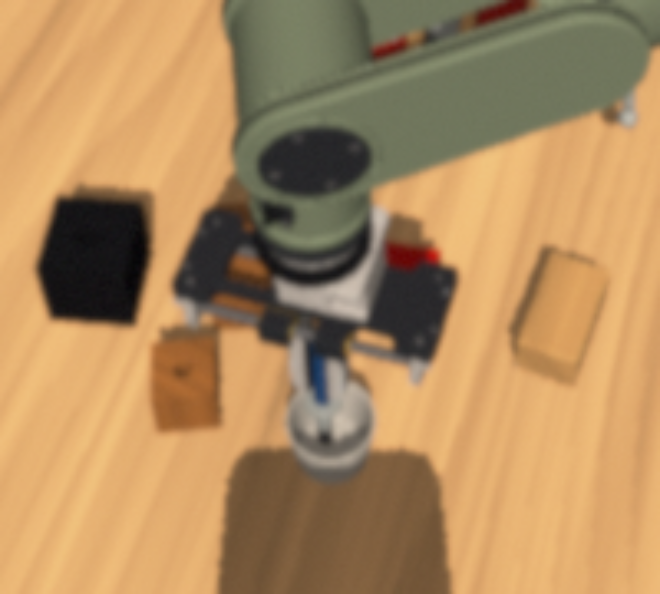

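```bash
python3 - <<'E'
from h import *
r.move_straight([519.5,322.3,200],v=150)
r.move_straight([519.5,322.3,330],v=250)
r.move_to([528.7,-51.8,330],quat(0.0));st()
r.move_straight([528.7,-51.8,299],v=100);st()
p,T=wrist("w_s");ps=viewer.read_camera("side");cv2.imwrite("pics/s_s.png",cv2.resize(ps["color"][100:250,190:340,::-1],(600,600)))
cv2.imwrite("pics/w_sc.png",cv2.resize(p["color"][130:260,190:310,::-1],(554,600),interpolation=cv2.INTER_CUBIC))
np.save("T.npy",T)
print(proj(ps,T[:3,3]-[0,0,85]),proj(p,T[:3,3]-[0,0,85],T))
E
```

```text
t 16.8 p [528.8 -50.9 329.6] F [-0.7  0.   0.2] M [-0.05 -0.05 -0.04] w 13.5 j6 -0.26
 t 17.26 p [528.6 -51.2 298.5] F [ 0.7  1.2 -0.1] M [-0.01 -0.09  0.  ] w 13.6 j6 -0.261
[265.39638149 174.0246724 ] [251.20068097 195.44396897]
```

View pics/w_sc.png

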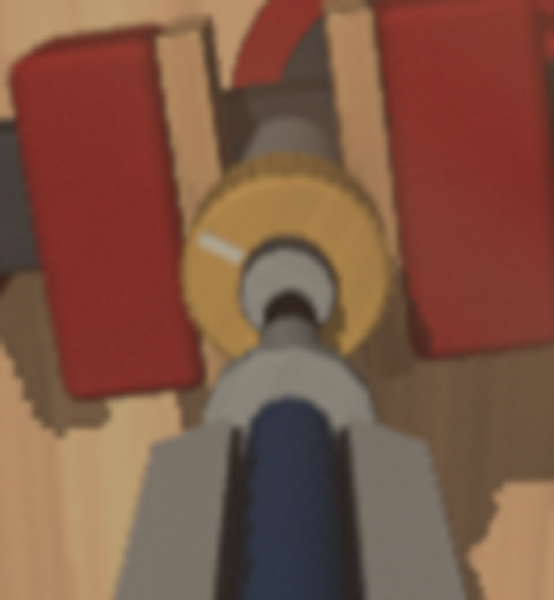

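View pics/s_s.png

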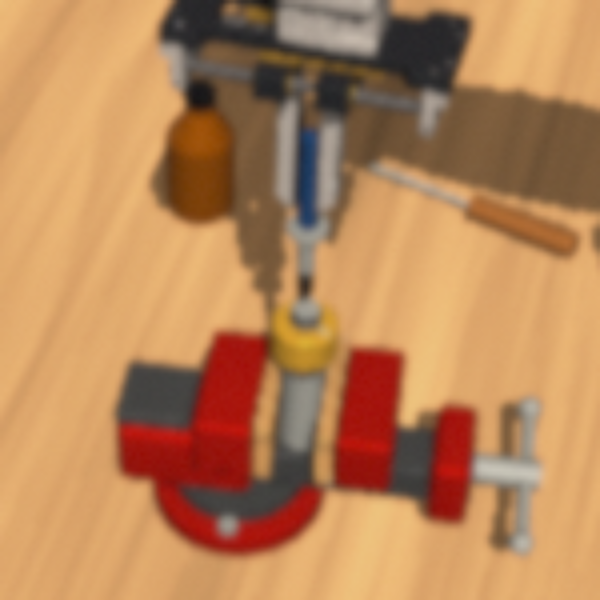

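```bash
python3 - <<'E'
from h import *
T=np.load("T.npy");p=viewer.read_camera("wrist")
s=atz(p,(252.0,191.3),202,T);print(s, atz(p,(190+291/4.617,130+299/4.617),213.5,T))
z=290
o=st()
while z>285.0:
    z-=1; r.move_straight([528.8,-51.7,z] ,v=20 if z<289 else 80); o=r.observe()
    print(z,o["ee_pos"].round(1),o["ft_force"].round(1))
    if abs(o["ft_force"][2])>3: break
r.hold(0.2);st();p,T=wrist("w_d")
cv2.imwrite("pics/w_dc.png",cv2.resize(p["color"][130:260,190:310,::-1],(554,600),interpolation=cv2.INTER_CUBIC))
E
```

```text
[529.27329418 -50.61333988 202.        ] [530.25663701 -50.51641065 213.5       ]
 t 17.41 p [529.2 -51.7 299.9] F [ 0.5 -0.2 -0. ] M [-0.02 -0.06 -0.  ] w 13.5 j6 -0.261
289 [528.3 -51.6 288.2] [ 0.1  0.2 -0.7]
288 [528.9 -51.8 288.1] [ 0.4 -0.4 -0.2]
287 [528.8 -51.7 287. ] [ 0.5 -0.  -0.5]
286 [529.  -51.8 286.8] [-1.1  0.6  2.4]
285 [529.1 -51.8 286.7] [-1.6  0.2  7.3]
 t 18.88 p [529.  -51.8 286.7] F [-1.3 -0.4  6.6] M [0.08 0.46 0.  ] w 13.9 j6 -0.26
```

View pics/w_dc.png

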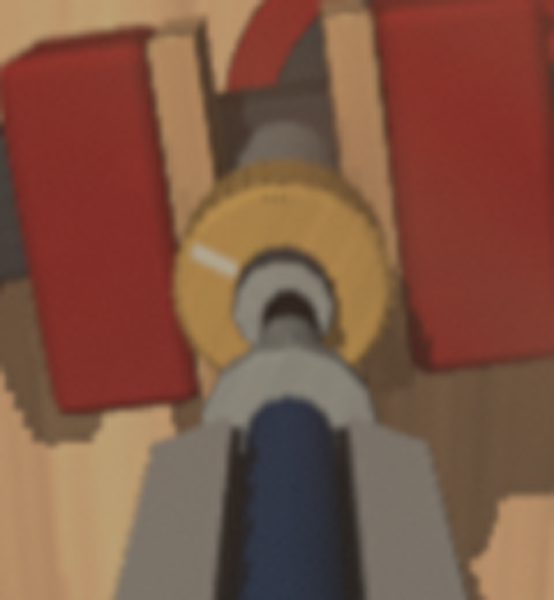

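```bash
python3 - <<'E'
from h import *
r.move_straight([528.8,-51.7,330],v=150)
r.move_to([616.7,207.3,220],quat(0.0)) if False else r.move_to([616.7,207.3,300],quat(0.0))
r.move_straight([616.7,207.3,170],v=180);st()
p,T=wrist("w_i");np.save("T.npy",T)
cv2.imwrite("pics/w_ic.png",cv2.resize(p["color"][130:260,190:310,::-1],(554,600),interpolation=cv2.INTER_CUBIC))
print(proj(p,T[:3,3]-[0,0,85],T),proj(p,np.array([616.9,207.5,75]),T))
ps=viewer.read_camera("side");cv2.imwrite("pics/s_i.png",cv2.resize(ps["color"][200:330,140:270,::-1],(600,600)))
E
```

```text
t 21.32 p [617.9 207.  171.7] F [ 0.1 -0.6 -1.4] M [-0.04 -0.06  0.03] w 13.4 j6 0.191
[250.84400472 195.46791208] [249.87614757 191.36636872]
```

View pics/w_ic.png

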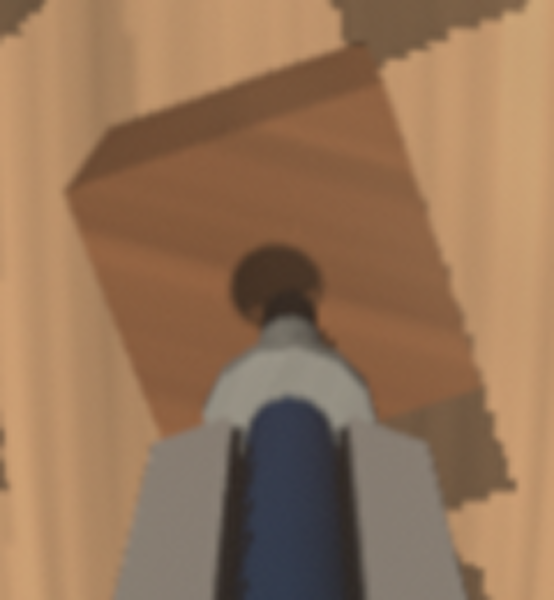

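View pics/s_i.png

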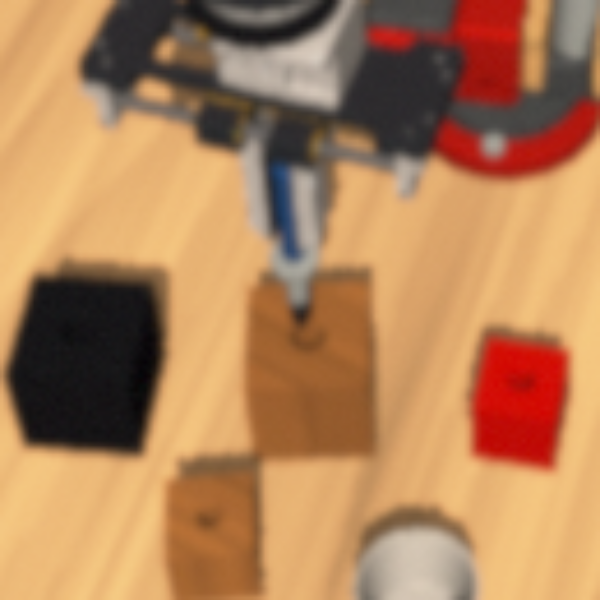

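```bash
python3 - <<'E'
from h import *
r.hold(0.1)
P=np.array([r.observe()["ee_pos"] for _ in range(20)]);print(P.mean(0),P.std(0))
T=toolT(r.observe());T[:3,3]=P.mean(0);print(T.round(3))
p=viewer.read_camera("wrist")
print("hole",atz(p,(249.6,190.8),75,T))
im=p["color"][150:240,210:290,::-1];cv2.imwrite("pics/w_i3.png",cv2.resize(im,(533,600),interpolation=cv2.INTER_CUBIC))
pt=viewer.read_camera("top")
E
```

```text
[617.8238063  207.48539784 171.94012347] [1.13686838e-13 2.84217094e-14 5.68434189e-14]
[[ 1.00000e+00  3.00000e-03  0.00000e+00  6.17824e+02]
 [-0.00000e+00  1.00000e-03  1.00000e+00  2.07485e+02]
 [ 3.00000e-03 -1.00000e+00  1.00000e-03  1.71940e+02]
 [ 0.00000e+00  0.00000e+00  0.00000e+00  1.00000e+00]]
hole [616.63931714 208.46759774  75.        ]
```

View pics/w_i3.png

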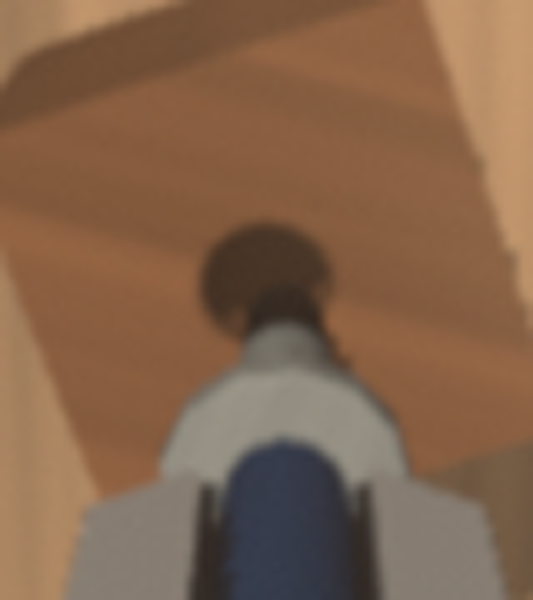

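```bash
python3 - <<'E'
from h import *
r.move_straight([614.6,208,160],v=60);st()
p,T=wrist("w_i4")
im=p["color"][150:240,210:290,::-1];cv2.imwrite("pics/w_i4.png",cv2.resize(im,(533,600),interpolation=cv2.INTER_CUBIC))
E
```

```text
t 21.94 p [613.7 207.9 158.8] F [ 0.3 -0.6 -0.6] M [-0.03 -0.05  0.1 ] w 13.5 j6 0.193
```

View pics/w_i4.png

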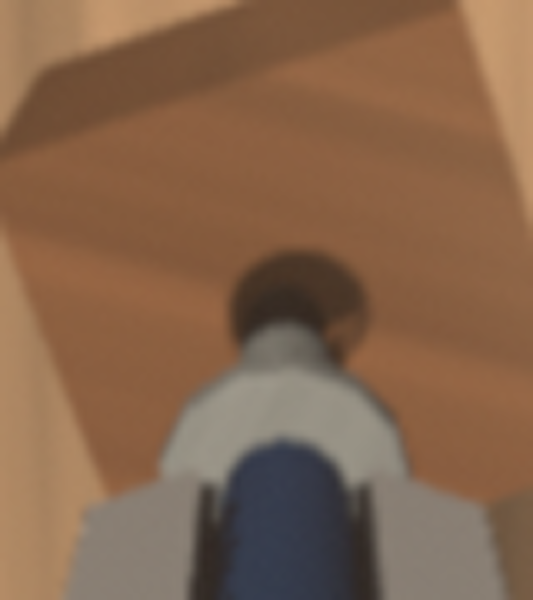

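```bash
python3 - <<'E'
from h import *
for i in range(4):
    r.move_straight([615.6,207.6,161-i*2],v=60);o=st()
    if abs(o["ee_pos"][0]-615.6)<.6: break
z=150
while z>103:
    z=max(z-8 if z>110 else z-2,102.5); r.move_straight([615.6,207.6,z],v=80 if z>110 else 40); o=st()
    if o["ft_force"][2]>4 or np.hypot(*o["ft_force"][:2])>5: print("contact");break
p,T=wrist("w_i5")
im=p["color"][150:240,210:290,::-1];cv2.imwrite("pics/w_i5.png",cv2.resize(im,(533,600),interpolation=cv2.INTER_CUBIC))
E
```

```text
t 22.24 p [616.  207.6 161.4] F [-0.2 -0.5 -0.7] M [ 0.   -0.12  0.01] w 13.5 j6 0.192
 t 22.62 p [614.6 207.4 140.4] F [-0.2  0.1 -0.9] M [-0.01 -0.1   0.01] w 13.6 j6 0.192
 t 22.88 p [615.1 207.5 133.2] F [ 0.2 -0.2 -0.6] M [-0.01 -0.08 -0.01] w 13.6 j6 0.192
 t 23.12 p [615.  207.5 125.1] F [ 0.7  0.6 -0.6] M [ 0.09 -0.09 -0.02] w 13.8 j6 0.192
 t 23.38 p [615.  207.5 117.1] F [-0.2 -0.5 -0.4] M [-0.01 -0.1   0.01] w 13.8 j6 0.192
 t 23.73 p [615.2 207.5 109.5] F [-0.2  0.4  0.7] M [-0.02 -0.08 -0.01] w 13.8 j6 0.192
 t 23.98 p [615.6 207.6 108. ] F [-0.   0.9 -0.8] M [-0.07 -0.07  0.03] w 13.6 j6 0.192
 t 24.23 p [615.5 207.6 105.8] F [-0.2 -0.9 -1.3] M [-0.1  -0.05 -0.01] w 13.5 j6 0.192
 t 24.48 p [615.4 207.6 103.8] F [-0.4  0.1 -0.4] M [-0.07 -0.06 -0.01] w 13.5 j6 0.192
 t 24.73 p [615.5 207.6 102.3] F [-0.9 -0.1 -1.2] M [-0.03 -0.1   0.04] w 13.7 j6 0.192
```

View pics/w_i5.png

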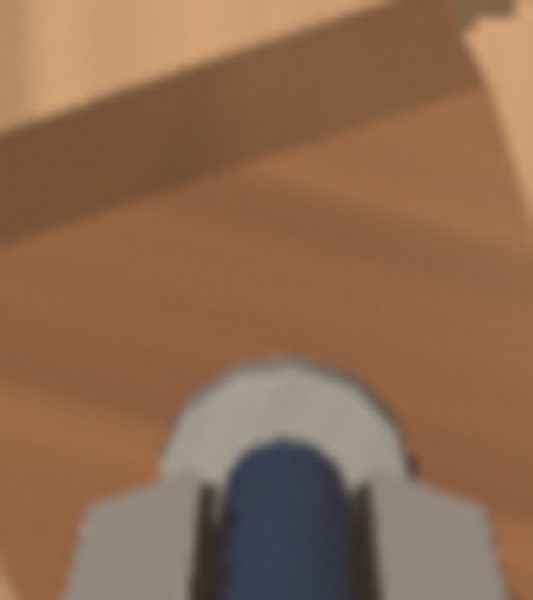

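```bash
python3 - <<'E'
from h import *
z=102.0
for i in range(4):
    r.move_straight([615.6,207.6,z],v=30);o=st();z-=.8
    if o["ft_force"][2]>2.5:break
r.open_gripper();st("open")
p,T=wrist("w_o")
r.move_straight([615.6,207.6,215],v=120)
r.move_straight([615.6,207.6,320],v=300)
p,T=wrist("w_o2");ps=viewer.read_camera("side");cv2.imwrite("pics/s_o.png",cv2.resize(ps["color"][200:360,140:330,::-1],(700,590)))
q=r.ik([529,-51.5,300],quat(1.6));print(q)
r.movej(q);st()
p,T=wrist("w_n");np.save("T.npy",T)
E
```

```text
t 25.02 p [615.6 207.6 102. ] F [-0.8  0.1 -0.2] M [-0.02 -0.03 -0.01] w 13.6 j6 0.192
 t 25.27 p [615.7 207.7 101.8] F [-1.1  0.1  4.5] M [-0.08  0.19  0.02] w 13.5 j6 0.192
open t 26.56 p [615.6 207.6 101.2] F [-0.2  0.9  0.1] M [-0.03 -0.1  -0.03] w 94.0 j6 0.192
[-2.59949419e-01  5.51219302e-02  1.51782442e+00 -4.44089210e-16
  1.56864630e+00 -1.85994942e+00]
 t 30.09 p [529.  -51.2 299.7] F [ 0.6 -0.3  0.2] M [ 0.08 -0.17  0.  ] w 94.0 j6 -1.86
```

View pics/w_o2.png

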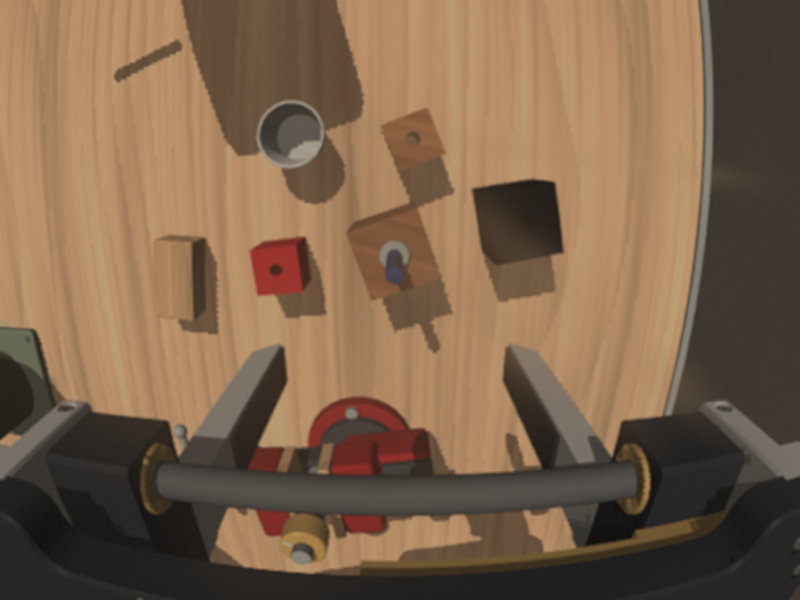

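View pics/s_o.png

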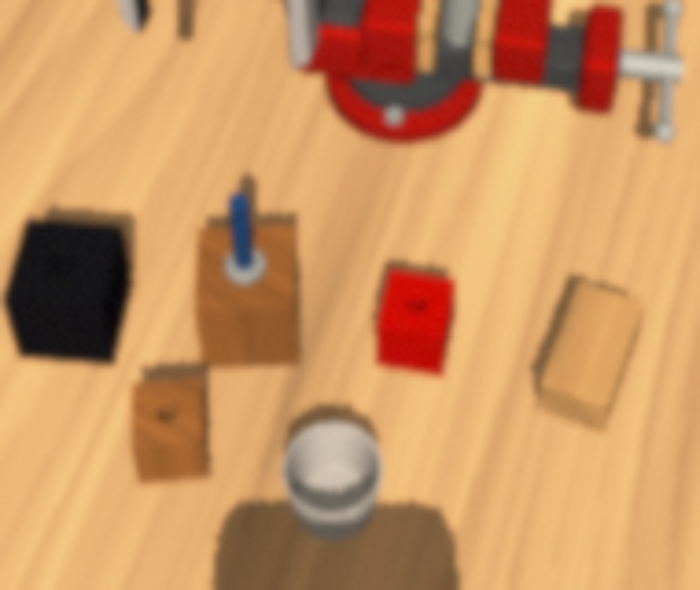

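View pics/w_n.png

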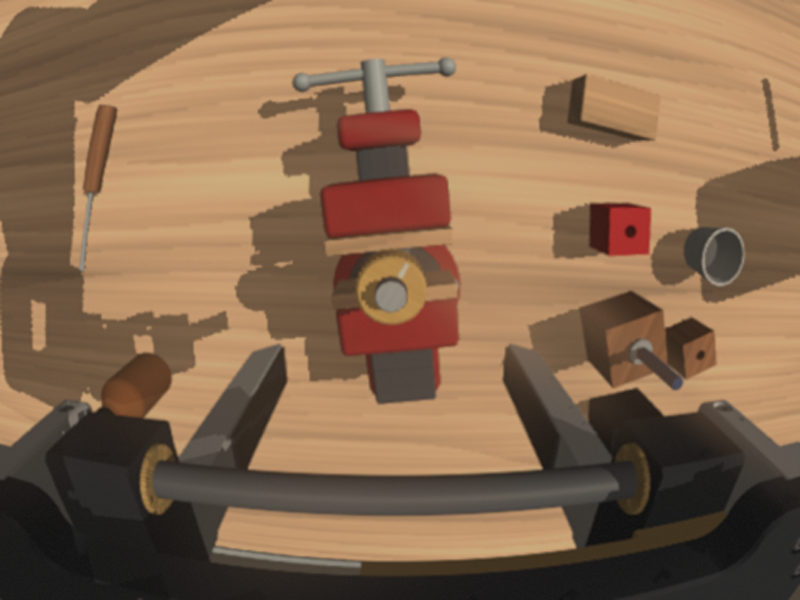

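```bash
python3 - <<'E'
from h import *
T=np.load("T.npy");p=viewer.read_camera("wrist")
s=atz(p,(391*.64-.2,295*.64-.2),202,T);print(s)
T[:3,3]
r.move_straight([529,-51.3,200],v=150);st()
r.move_straight([529,-51.3,155],v=80);st()
p,T=wrist("w_n2")
print(proj(p,np.array([529,-51.3,202]),T)/.64)
E
```

```text
[527.81700906 -52.70914631 202.        ]
 t 31.01 p [529.8 -51.5 200.9] F [ 0.2 -0.3  0.7] M [ 0.05 -0.09 -0.03] w 94.1 j6 -1.86
 t 31.72 p [529.2 -51.4 155.1] F [0.4 0.4 0.7] M [ 0.06 -0.16 -0.02] w 93.8 j6 -1.86
[392.08281384 419.73479552]
```

View pics/w_n2.png

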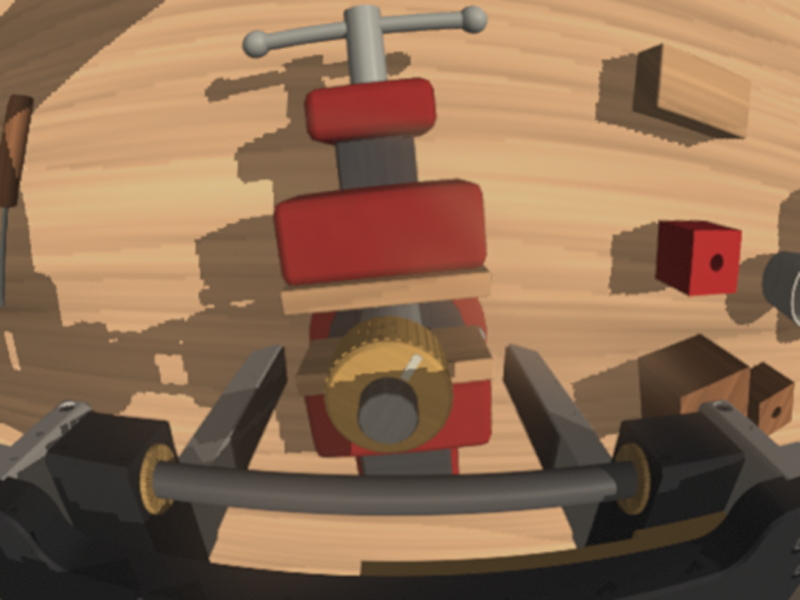

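```bash
python3 - <<'E'
from h import *
r.move_straight([528.0,-52.3,155],v=40);st()
r.close_gripper();st("closed");r.hold(.2);st()
p,T=wrist("w_n3")
E
```

```text
t 32.02 p [528.3 -52.4 155.5] F [-0.5  0.7  0.1] M [ 0.08 -0.16  0.02] w 94.1 j6 -1.862
closed t 32.83 p [528.1 -53.5 155.1] F [-0.  -5.3 -0.5] M [-0.81 -0.12 -0.01] w 45.2 j6 -1.862
 t 33.02 p [528.  -53.5 155.1] F [ 0.3 -5.9 -0.3] M [-0.83 -0.09  0.04] w 45.4 j6 -1.862
```

View pics/w_n3.png

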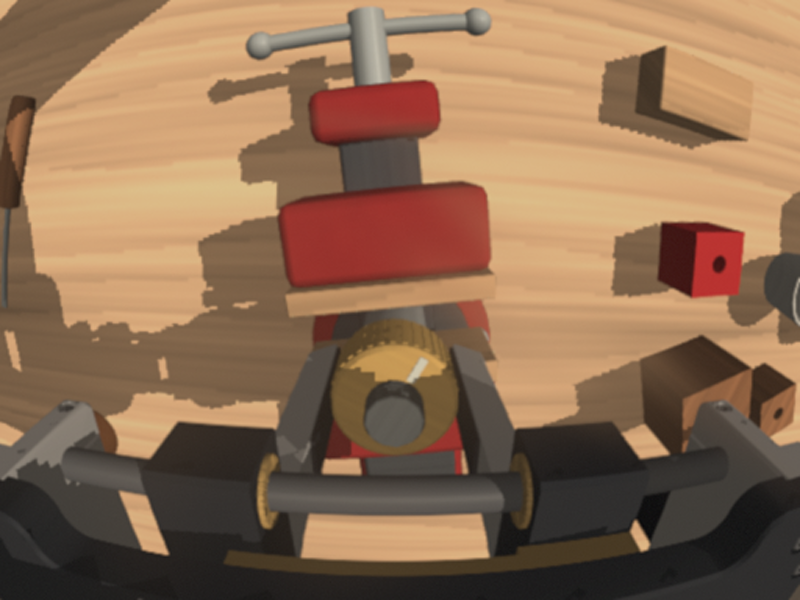

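```bash
cat > turn.py <<'E'
from h import *
def step(a,z,c):
    r.movej(r.ik([c[0],c[1],z],quat(a)))
    return r.observe()
E
python3 - <<'E'
from turn import *
a=1.6;z=155;c=[528,-53.8]
for i in range(5):
    a-=.3;z-=.3*5/(2*np.pi)
    o=step(a,z,c);print(round(a,2),round(z,1),"t",round(o["clock"],2),o["ee_pos"].round(1),o["ft_force"].round(1),o["moment"].round(2),round(o["grip_width"],1),round(o["joint_pos"][5],3))
p,T=wrist("w_t1")
E
```

```text
1.3 154.8 t 33.46 [528.1 -53.7 154.8] [-0.3 -1.6  0. ] [-0.22 -0.12 -0.05] 46.1 -1.568
1.0 154.5 t 33.85 [528.  -53.7 154.6] [ 0.  -2.2  0.1] [-0.19 -0.15 -0.06] 45.8 -1.269
0.7 154.3 t 34.24 [528.  -53.8 154.3] [-0.9 -2.   0.7] [-0.33 -0.17 -0.04] 45.3 -0.969
0.4 154.0 t 34.63 [528.  -53.8 154.1] [-0.5 -2.   0.7] [-0.38 -0.04 -0.06] 45.6 -0.67
0.1 153.8 t 35.02 [527.9 -53.9 153.8] [-0.7 -1.1  0.8] [-0.39  0.06 -0.03] 45.5 -0.37
```

View pics/w_t1.png

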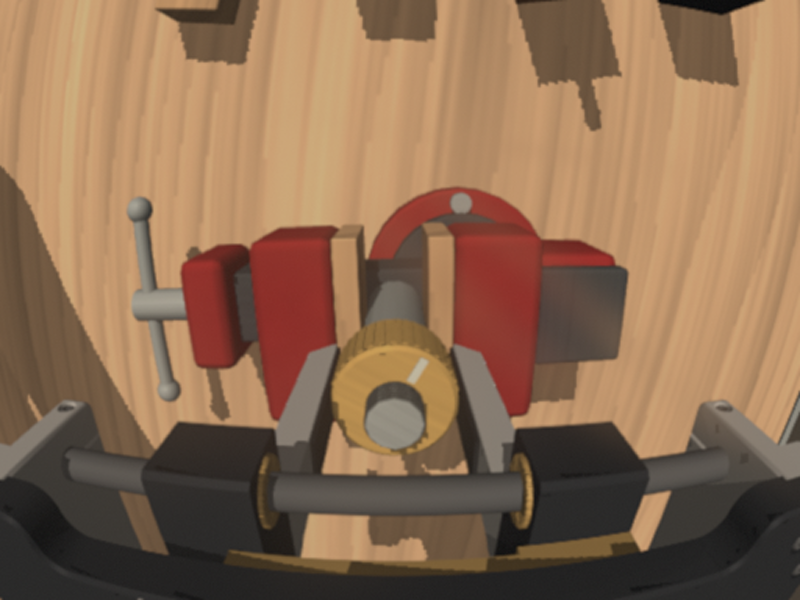

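```bash
python3 - <<'E'
from turn import *
a=.1;z=153.8;c=[528,-54.1]
n=0
while a>-1.75:
    d=.2 if a>-.3 else .1
    a-=d;z-=d*5/(2*np.pi)
    o=step(a,z,c);print(round(a,2),round(z,1),"t",round(o["clock"],2),o["ee_pos"].round(1),o["ft_force"].round(1),o["moment"].round(2),round(o["grip_width"],1),round(o["joint_pos"][5],3))
    if o["moment"][2]<-.2: n+=1
    if n>=3: break
p,T=wrist("w_t2")
E
```

```text
-0.1 153.6 t 35.38 [527.9 -53.9 153.7] [-2.5 -1.6  1.9] [-0.29  0.06 -0.04] 45.7 -0.17
-0.3 153.5 t 35.69 [527.8 -53.9 153.5] [-1.4  0.3  1.8] [-0.26  0.17 -0.  ] 45.6 0.029
-0.4 153.4 t 35.94 [527.8 -53.9 153.4] [-2.4 -1.1  2.6] [-0.12  0.32 -0.02] 45.7 0.129
-0.5 153.3 t 36.19 [527.8 -53.9 153.3] [-2.2 -0.2  2.4] [-0.1   0.34 -0.05] 45.6 0.23
-0.6 153.2 t 36.44 [527.8 -53.9 153.2] [-2.2  0.8  3.2] [-0.03  0.48 -0.04] 45.4 0.33
-0.7 153.2 t 36.69 [527.7 -53.9 153.1] [-2.9  0.5  2.9] [ 0.02  0.52 -0.03] 45.4 0.43
-0.8 153.1 t 36.94 [527.8 -53.9 153.1] [-4.6 -0.3  4.1] [ 0.09  0.63 -0.04] 45.7 0.53
-0.9 153.0 t 37.19 [527.7 -53.9 153. ] [-4.2  1.3  4.2] [ 0.19  0.62 -0.07] 45.7 0.63
-1.0 152.9 t 37.44 [528.1 -53.6 153. ] [-2.6  2.5  4.8] [0.45 0.57 0.14] 45.5 0.73
-1.1 152.8 t 37.69 [527.7 -53.8 152.9] [-4.1  2.   4.8] [0.37 0.76 0.38] 45.6 0.83
-1.2 152.8 t 37.94 [528.5 -53.5 153. ] [-2.5  3.1  4.1] [0.67 0.32 0.15] 45.5 0.93
-1.3 152.7 t 38.19 [527.9 -53.8 152.9] [-3.6  2.5  5.4] [0.62 0.69 0.37] 45.3 1.03
-1.4 152.6 t 38.44 [528.7 -53.7 153. ] [-1.3  4.   5.1] [0.78 0.15 0.19] 45.6 1.13
-1.5 152.5 t 38.69 [528.1 -53.8 152.9] [-3.2  3.6  5.9] [0.78 0.53 0.4 ] 45.7 1.23
-1.6 152.4 t 38.94 [528.9 -53.8 152.9] [0.4 4.8 5.2] [0.91 0.06 0.07] 46.0 1.331
-1.7 152.4 t 39.19 [528.4 -53.9 152.9] [-0.9  5.3  6.5] [0.88 0.22 0.38] 45.2 1.43
-1.8 152.3 t 39.44 [529.  -54.1 152.9] [-0.   5.8  6.3] [ 0.8  -0.01  0.08] 45.6 1.531
```

View pics/w_t2.png

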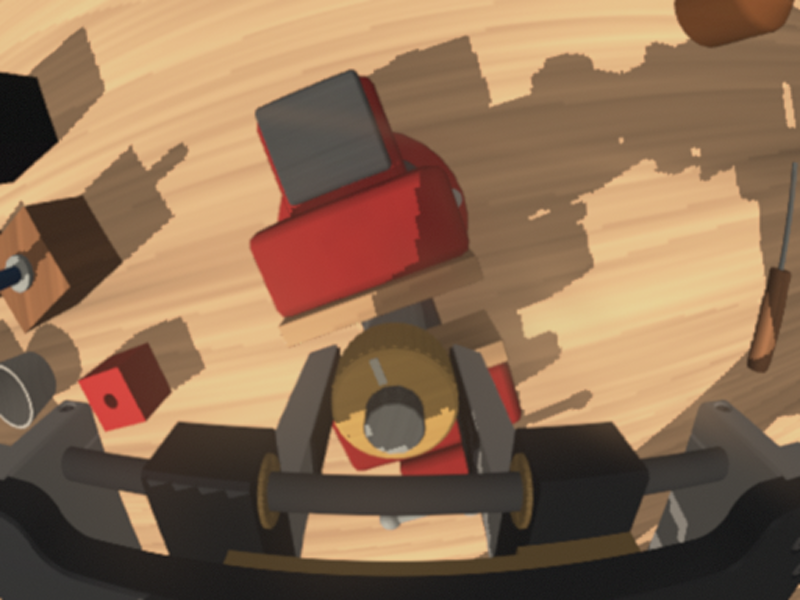

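```bash
python3 - <<'E'
from turn import *
def yaw():
    T=toolT(r.observe());return np.arctan2(T[1,0],T[0,0])
z=152.7;a=-1.8;c=[528.2,-53.9];y0=yaw();print("yaw0",y0)
im0=viewer.read_camera("wrist")["color"];cv2.imwrite("pics/b0.png",im0[:,:,::-1])
for i in range(6):
    a+=np.pi/12;z+=1.25/6
    o=step(a,z,c);print(round(a,2),round(z,1),"t",round(o["clock"],2),o["ee_pos"].round(1),o["ft_force"].round(1),o["moment"].round(2),round(o["grip_width"],1),round(yaw()-y0,3))
p,T=wrist("w_b1");cv2.imwrite("pics/b1.png",p["color"][:,:,::-1])
A=np.hstack([cv2.imread(f"pics/b{i}.png")[195:305,200:305] for i in (0,1)])
cv2.imwrite("pics/b.png",cv2.resize(A,(800,int(800*110/210)),interpolation=cv2.INTER_CUBIC))
E
```

```text
yaw0 -1.7962303509291342
-1.54 152.9 t 39.9 [529.  -53.8 153.1] [1.4 4.5 3. ] [ 0.88 -0.31  0.07] 45.6 0.257
-1.28 153.1 t 40.26 [528.9 -53.5 153.3] [1.5 5.9 3.9] [ 0.95 -0.32  0.02] 45.5 0.519
-1.01 153.3 t 40.62 [528.8 -53.2 153.5] [1.8 5.9 3.6] [ 1.07 -0.3   0.05] 45.6 0.781
-0.75 153.5 t 40.98 [528.6 -53.  153.7] [0.5 7.4 4.3] [ 1.21 -0.19  0.01] 45.5 1.043
-0.49 153.7 t 41.33 [528.4 -52.8 153.9] [1.1 7.1 3.5] [ 1.25 -0.13  0.04] 45.8 1.305
-0.23 154.0 t 41.69 [528.1 -52.7 154.1] [-0.1  7.5  6.5] [ 1.31 -0.    0.11] 46.0 1.566
```

View pics/b.png

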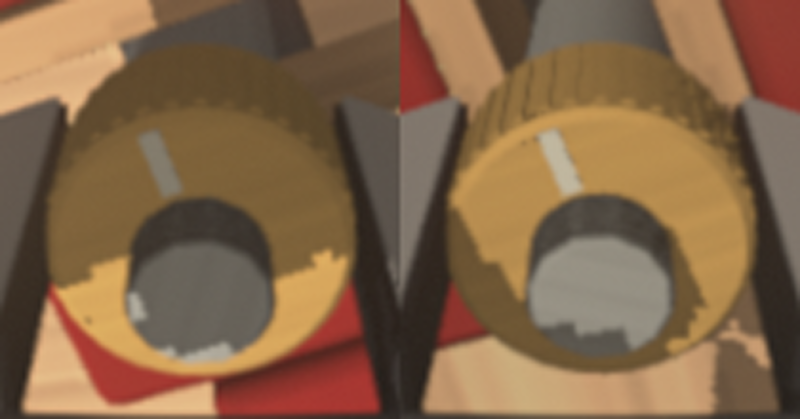

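```bash
python3 - <<'E'
from h import *
st();ps=viewer.read_camera("side");cv2.imwrite("pics/fin.png",cv2.resize(ps["color"][:,:,::-1],(800,600)))
E
```

```text
t 41.74 p [528.1 -52.7 154.1] F [-0.6  6.7  5.5] M [ 1.33 -0.08  0.03] w 45.4 j6 -0.035
```

View pics/fin.png

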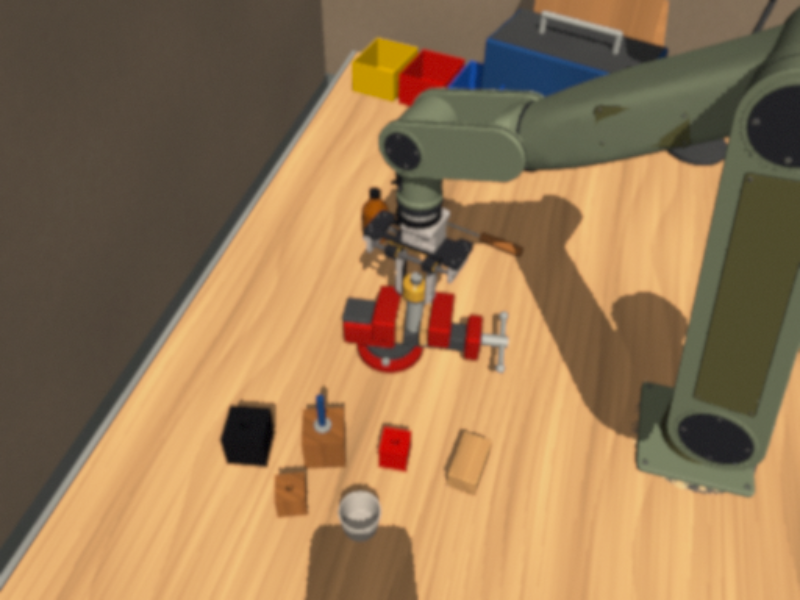

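The side view shows the brush upright in the large brown stand at (322,425). The pot is upright at (360,512), and the bottle, screwdriver and block are where they started. The nut is held at (414,288).

```bash
python3 -c "
from workcell import r
r.job_done();print(r.observe()['clock'])"
```

```text
the job is handed in; nothing more can be done
the job is handed in; nothing more can be done
```

The whole job is done in the order asked, and I handed it in at about 42 s with the nut still gripped; no verdict was reported.

- **Brush:** I took it from the larger brown stand and dipped it with its tip about 12 mm above the bench inside the pot. I then dabbed it on the stud end with about 7 N of contact. I put it back tip down until its collar seated at about 4.5 N. The first line-up over the hole was about 2.6 mm off, so I corrected it from wrist pictures before lowering the brush.
- **Nut:** It turned clockwise with the gripper for about 2.55 rad, then hit the stop. There the moment rose to about 0.4 N m and the grip slipped by about 0.8 rad. I then backed it off, and the measured tool turn was 1.566 rad. The white line stayed in the same place relative to the fingers, so the nut followed the full quarter turn.
- **Last checks:** The side picture shows the brush upright in its stand, the pot upright, and the bottle, screwdriver and block unmoved. The finger opening was 45.4 mm on the 46 mm nut. A steady side force of about 7 N and 5.5 N upward remain on the grip, from a centring offset of about 1 mm.

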